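# Clamp a litho stone in its drawing jig

## Task

Slide the litho stone along the jig with your fingertips until it rests fully against the blue back stop, then push the red-knobbed clamp lever away, past its first detent and all the way to its second stop, so that it stays there. Only push: do not lift the stone, keep the lever at rest until the stone is home, leave the tin, bottle, palette knife and crayon box where they are, and finish clear of everything.

Things in the scene. Friction and masses are not known exactly. Their poses are not given: they have to be found in the camera images.
- jig: Grey jig bolted to the bench. Origin on the bench; x = push direction (away from the robot), y left, z up. All mm in this frame: plate x -150..120, y -75..75, top z 12. Steel side rails x -140..75, inner faces y -52 and +52, tops z 24.
- stop_face (a point): Middle of the top front edge of the blue back stop, at jig (85, 0, 34) mm; the stop's face is the plane jig x = 85 and runs y -64..64.
- bar (a point): Middle of the top of the steel hold-down bar that spans the jig over the stone: jig x 53..73, y -73..73, top z 58, underside z 45 while the lever is at rest; the lever lowers it 8 mm onto the stone. Its two guide posts (jig x 63, y -66 and +66) reach z 68.
- pivot (a point): Lever pivot, at jig (0, 125, 35) mm, axis along jig y, in a blue housing (x -75..75, y 103..147, top z 40). Beside the rod, at jig y 137..143, stands a steel quadrant arc (top z 88) with white, yellow and green marks for rest, first detent and second stop.
- stone_center (a point): Centre (half-way up) of the loose cream limestone slab with a black ink drawing, 130 (x) x 100 (y) x 25 mm high, 0.6 to 1 kg, flat on the jig's plate between the rails, 2 mm play each side. Its near edge is free; it starts 40 to 60 mm short of the stop. Home, its centre is at jig x = 20 mm. Pushing takes 3 to 12 N.
- lever_knob (a point): Centre of the red ball knob (28 mm diameter) on the clamp lever, a 12 mm steel rod 105 mm long from pivot to knob centre, swinging in the jig's x-z plane. Knob in jig mm: at rest x -59, z 122 (leans 0.6 rad to -x); first detent x 0, z 140 (upright); second stop x +59, z 122.
- lever (a joint): Clamp lever angle, rad: 0 at rest (leaning to jig -x), 0.6 in the first detent, 1.2 at the hard second stop. Detent cam: a level push on the knob needs up to 12 N to leave rest (3 N along its arc) and 3 N to leave the first detent; let go between about 0.35 and 0.85 it clicks back to 0.6, near 0.9 it may hang, beyond about 0.97 it snaps on to 1.2 and stays.
- tin: Dark ink tin, 72 mm diameter, 50 mm high, standing to the right of the jig; origin at the centre of its underside. Leave it alone.
- bottle: Amber bottle, 54 mm diameter, 120 mm high, standing to the right of the jig; origin at the centre of its underside. Leave it alone.
- knife: Broad palette knife with a wooden handle, 190 mm long, blade 65 mm wide, lying beyond the jig, along its own x; origin at its middle, on the bench. Leave it alone.
- crayons: Small cardboard crayon box, 70 x 45 x 18 mm, lying to the left of the lever; origin at the centre of its underside. Leave it alone.
Things that resemble listed ones, but are neither listed nor needed, are in the scene too. Leave any orange, purple or yellow look-alike of the part that bears stone_center alone.

How it is judged:
On the way, in this order (a step that is already met when the one before it is completed fails the run):
1. the stone rests against the back stop (within 3 mm) with the lever still at rest (x of stone_center in the frame of jig above 0.017 m and y of stone_center in the frame of jig between -0.006 and 0.006 m and z of stone_center in the frame of jig below 0.0275 m and value of joint lever below 0.2 rad), for 0.2 s.
2. the lever is at its second stop, the stone still home (value of joint lever above 1.13 rad and x of stone_center in the frame of jig above 0.017 m), for 0.2 s.
At the end, for the whole second after the job is handed in: The stone lies flat between the rails, within 3 mm of the back stop and still, and the lever stays at its second stop (above 1.13 of 1.2 rad) by itself (all of step 2 and y of stone_center in the frame of jig between -0.006 and 0.006 m and z of stone_center in the frame of jig below 0.0275 m and linear speed of stone below 0.02 m/s and velocity of joint lever below 0.1 rad/s); the robot touches nothing.
It fails at once if the stone is lifted (by more than 8 mm) or tipped (z of stone_center in the frame of jig above 0.0325 m or angle between stone_center's own z axis and vertical above 0.15 rad).
It fails at once if the lever is pushed out of rest before the stone is home (value of joint lever above 0.3 rad and x of stone_center in the frame of jig below 0.012 m).
It fails at once if the tin, bottle, palette knife or crayon box is moved by more than 15 mm (distance of any of tin, bottle, knife, crayons from where it was at the start of the episode above 0.015 m).
It also fails if it takes over 53 s, if anything falls off the work surface, if the arm or the gripper's body presses on something with over 40 N, if the wrist force passes 120 N, or if a joint passes its speed limit or range.

## Robot

A 7-joint arm with a two-finger parallel gripper is mounted at the origin on the work surface. World frame = base frame: x ahead of the robot, y to its left, z up, the work surface at z = 0. Lengths are in m, angles in rad, forces in N, time in s.
With the tool pointing down it reaches from about 0.425 to 0.95 m from the base axis. Payload 4.7 kg.
Tool frame: the origin (TCP) lies midway between the tips of the shut fingers; the grasp point (between the pads) lies 19 mm behind it; z points along the fingers, y is the direction in which the jaws open and shut (so a half turn about z gives the same grasp; the last joint's range is limited). The gripper opens to 87 mm and grips with 3 to 60 N. Pads are 19 mm wide; open, the fingers measure 117 mm over their backs; the gripper's body (75 mm by 190 mm) begins 51 mm behind the grasp point.
Start: joints at [1.294, 0.469, -0.049, 1.532, 0.024, 1.141, -0.082], TCP at [0.166, -0.654, 0.223] pointing down, gripper open.
Joint ranges: [-2.59, 2.59], [-0.33, 1.99], [-1.39, 1.29], [0.1, 2.45], [-1.04, 4.18], [0.21, 1.99], [-2.66, 2.66]. Speed limits (rad/s): [2.57, 2.57, 3.14, 3.14, 3.14, 3.14, 3.14].

## Interface

Orientations are given as a rotation vector (axis times angle).
In Python, from bench import env gives the robot as it stands. The module is installed in compiled form; this text tells all that it offers.
- The arm moves only by the tool servo_tool, never from a script. Its argument "targets" is a list of rows, each an object with "offset": the shift along the tool's x, y, z in mm, a list of three; "turn": the turn, a rotation vector about the tool's x, y, z in degrees, a list of three; "gripper": the finger opening in mm, from 0 to 87. In form: [{"offset": [x, y, z], "turn": [ax, ay, az], "gripper": gripper}, ...]. A call has 1 to 10 rows; each row is the pose to reach, as a shift and turn from the pose measured when the call began, along the tool's axes at that moment; what a row does not reach only later rows make up. A row lasts 1/8 s, in which the tool goes at most 62.5 mm and 10.7 degrees, less where a joint would pass 70% of its speed; a pose out of reach is approached as far as the arm can. A call with a gripper value outside its range is refused whole. The fingers move at their own pace and stop on an object; the grip force is fixed at half the most. Time passes only in rows, so rows that repeat a pose let the fingers close. It gives the time, the measured TCP pose, the force and the opening at its end, in the units of the state.
- env.read_state(): the state, without advancing time (a new reading comes with each control period).
- env.grab_frame(name): name is "side" or "top"; returns the picture (420x560x3 uint8, red, green, blue); there is no depth.
- env.calibration(name): a dict with "fx", "fy", "cx", "cy" (pixels), "R" (3x3) and "t" (3): a world point X has camera coordinates R X + t. Camera axes: x right, y down, z forward; pixel columns grow to the right and rows downward; lengths in m; the calibration is good to about 2 mm. A picture is of the moment at which its call begins. calibration takes no time and is no camera call.
- env.finish_job(): hands the job in, once; it reports no verdict.
The state is a dict: "time_s": time; "joints": joint angles; "joint_velocities": joint speeds; "joint_efforts": joint torques, N m; "eef_pos": TCP position; "orientation": TCP orientation; "ft_force": force on the tool from outside, world axes, zero at the start; "wrist_torque": the same for the moment, N m; "width": opening from 0.0 (shut) to 1.0 (fully open).
Only numpy, scipy, OpenCV 4.12 (cv2) and the standard library are available. Lean on these libraries where they do the work, as an engineer would, in place of code of your own. Each camera call takes 0.05 s, during which the arm holds its last target. There are 200 camera calls.

## Working session

There is one attempt and no reset: what is moved stays moved. The work goes in short steps, Python scripts to look and compute and a tool call to move; the robot and the scene stay as the last step left them, time stands still between calls to the robot, and variables do not carry over. Pictures are saved under pics/ and viewed, about 8 in all and at most 12, crops included, and the job is handed in when it is done.

Besides the shell and the picture viewer there is one more tool, called as a command line: name --argument value ..., lists and objects as JSON in quotes. servo_tool: Moves the arm, as the interface text tells. Its arguments: {"type":"object","properties":{"targets":{"type":"array"}},"required":["targets"]}

```bash
mkdir -p pics
python3 - <<'E'
from bench import env
import cv2,numpy as np
for n in("top","side"):
    cv2.imwrite(f"pics/{n}0.png",env.grab_frame(n)[:,:,::-1]); c=env.calibration(n); R=np.array(c['R']); print(n,{k:np.round(v,3).tolist() for k,v in c.items()}, -R.T@c['t'])
print(env.read_state())
E
```

```text
top {'fx': 536.772, 'fy': 536.772, 'cx': 288.615, 'cy': 207.727, 'R': [[-0.006, -1.0, 0.002], [-0.99, 0.005, -0.139], [0.139, -0.003, -0.99]], 't': [-0.042, 0.613, 1.394]} [ 0.41348102 -0.04136685  1.46587786]
side {'fx': 386.837, 'fy': 386.837, 'cx': 285.731, 'cy': 205.068, 'R': [[0.974, -0.224, -0.004], [-0.174, -0.744, -0.646], [0.142, 0.63, -0.764]], 't': [-0.61, 0.138, 1.043]} [ 0.4707731  -0.69188816  0.88303499]
{'time_s': 0.1, 'joints': array([ 1.29410584,  0.46937793, -0.04860572,  1.53356671,  0.02410138,
        1.14101287, -0.08229973]), 'joint_velocities': array([-0.00022579, -0.00117595, -0.00097036, -0.00315495, -0.00018724,
       -0.00108742,  0.00091518]), 'joint_efforts': array([ 7.77080622e-04, -5.09169781e+01, -8.13951250e-02, -2.36829382e+01,
       -6.15337514e-02,  3.44691309e-02,  3.69577333e-05]), 'eef_pos': array([ 0.16543818, -0.65385391,  0.22159614]), 'orientation': array([-3.11576016e+00, -3.88077422e-01,  4.36355291e-04]), 'ft_force': array([-0.17700134, -0.22075599,  0.90078984]), 'wrist_torque': array([-0.01324796, -0.04815158, -0.03406322]), 'width': 1.0016696410787542}
```

View pics/top0.png

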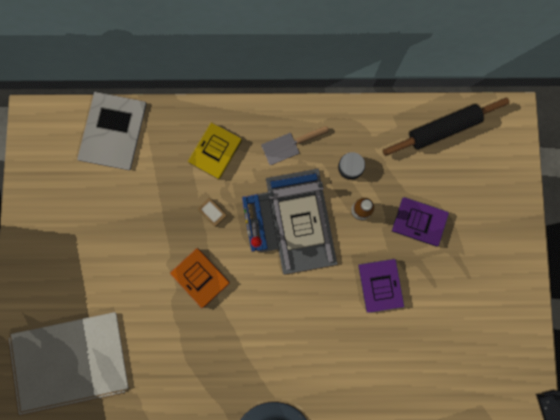

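View pics/side0.png

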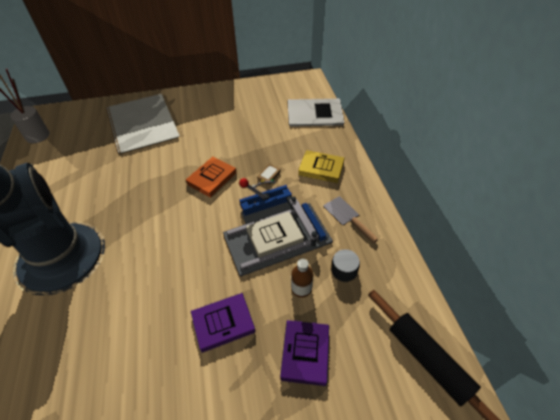

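The top view shows the jig around px (302,225), tilted slightly left, with the knob at (256,241). The side view shows the knob at (244,183). Next I'll zoom in on both for accurate corners.

Run:
```python
import cv2,numpy as np
a=cv2.imread("pics/top0.png")[160:280,230:350]; b=cv2.imread("pics/side0.png")[165:285,215:335]
f=lambda i:cv2.convertScaleAbs(cv2.resize(i,(600,600),interpolation=cv2.INTER_CUBIC),alpha=1.6)[:,:]
g=[f(a),f(b)]
cv2.imwrite("pics/ca.png",g[0]);cv2.imwrite("pics/cb.png",g[1])
```

```text
(no output)
```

View pics/ca.png

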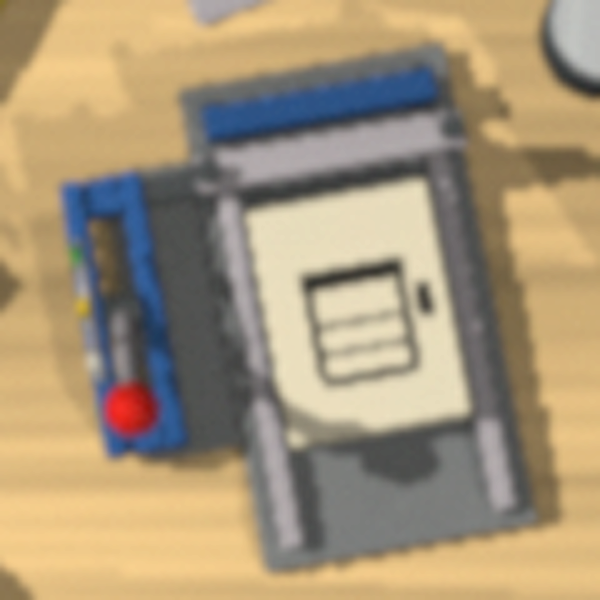

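View pics/cb.png

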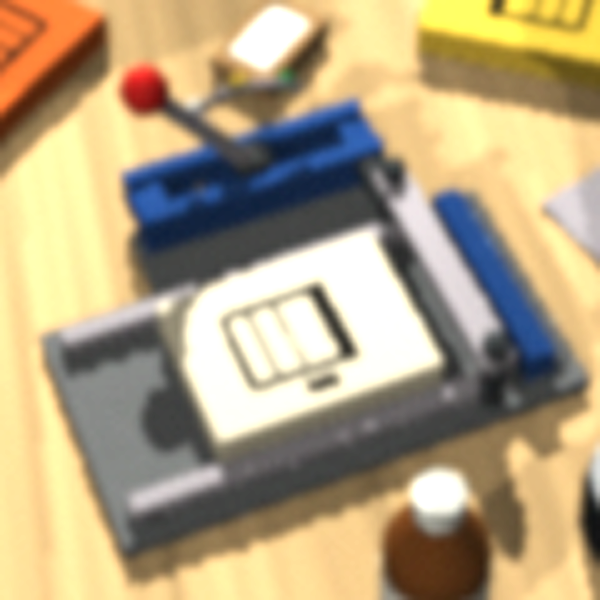

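The crops give the plate corners, the knob (top crop 131,409; side crop 144,88) and the stone corners. I'll fit the poses from these.

```bash
cat > h.py <<'E'
from bench import env
import numpy as np
from scipy.optimize import least_squares
C={n:env.calibration(n) for n in("top","side")}
def proj(n,X):
    c=C[n]; p=np.asarray(X)@np.array(c['R']).T+c['t']
    return p[:,:2]/p[:,2:]*[c['fx'],c['fy']]+[c['cx'],c['cy']]
def pose(q,P):
    c,s=np.cos(q[2]),np.sin(q[2]); P=np.asarray(P,float)/1000
    return P@np.array([[c,s,0],[-s,c,0],[0,0,1]])+[q[0],q[1],0]
def fit(obs,q0):
    def r(q): return np.concatenate([(proj(n,pose(q,[x[0] for x in o]))-[x[1] for x in o]).ravel() for n,o in obs.items()])
    s=least_squares(r,q0,loss='soft_l1'); return s.x,r(s.x).reshape(-1,2)
E
python3 - <<'E'
from h import *
T=lambda u,v:(230+u/5,160+v/5)
S=lambda u,v:(215+u/5,165+v/5)
J={'top':[((-150,75,12),T(270,570)),((-150,-75,12),T(540,520)),((120,-75,12),T(445,45)),((120,75,12),T(185,92)),((-59,125,122),T(131,409)),((85,64,34),T(207,140)),((85,-64,34),T(438,105))],
'side':[((-150,75,12),S(45,340)),((-150,-75,12),S(125,550)),((120,-75,12),S(585,380)),((-59,125,122),S(144,88)),((85,64,34),S(437,200)),((85,-64,34),S(527,370))]}
q,r=fit(J,[.45,-.08,.15]); print(q,'\n',r.round(1))
K={'top':[((-65,50,37),T(290,445)),((-65,-50,37),T(472,413)),((65,-50,37),T(428,178))],'side':[((-65,-50,37),S(218,448)),((65,-50,37),S(440,362)),((65,50,37),S(380,232))]}
k,r=fit(K,q); print(k,'\n',r.round(1))
d=k-q;c,s=np.cos(q[2]),np.sin(q[2]);print('stone in jig mm',1000*np.array([c*d[0]+s*d[1],-s*d[0]+c*d[1]]),d[2])
E
```

```text
[ 0.59700589 -0.07751877  0.17610694] 
 [[-0.8  0.3]
 [-0.   0.2]
 [ 0.1 -1.3]
 [-1.3 -1.1]
 [ 0.5 -0.5]
 [ 0.2 -0.5]
 [ 0.4 -1.9]
 [-2.4 -0.6]
 [-1.2  1.1]
 [ 0.9  0.7]
 [-0.6  1.3]
 [-2.1 -0.3]
 [-0.3 -0.8]]
[ 0.57550964 -0.08003463  0.17342374] 
 [[-0.4 -0.1]
 [ 0.1 -0.4]
 [-0.1 -0.8]
 [-0.7 -0.2]
 [ 0.6  0.9]
 [-2.2  0.2]]
stone in jig mm [-21.60454742   1.28914836] -0.002683203569571413
```

```bash
cat >> h.py <<'E'
from scipy.spatial.transform import Rotation as Ro
Q=np.array([0.597,-0.0775,0.1755])
def where():
    s=env.read_state(); d=np.array(s['eef_pos'])-[Q[0],Q[1],0]; Z=Ro.from_euler('z',Q[2])
    print('t',round(s['time_s'],2),'tcp jig mm',(1000*Z.inv().apply(d)).round(1),'F jig',Z.inv().apply(s['ft_force']).round(1),'w',round(s['width']*87,1))
    return s
def go(x,y,z):
    s=where(); A=Ro.from_rotvec(s['orientation']); B=Ro.from_euler('z',Q[2])*Ro.from_euler('x',np.pi)
    T=pose(Q,[[x,y,z]])[0]
    print('to',(x,y,z),'offset',(A.inv().apply(T-s['eef_pos'])*1000).round(1),'turn',np.degrees((A.inv()*B).as_rotvec()).round(2))
E
python3 -c "
from h import *
go(-125,-3,150)"
```

```text
t 0.1 tcp jig mm [-525.6 -492.1  221.6] F jig [-0.2 -0.2  0.9] w 87.1
to (-125, -3, 150) offset [ 434.9 -458.8   72.4] turn [-0.1   0.01  4.14]
```

servo_tool --targets '[{"offset": [43,-46,0],"turn": [0,0,1],"gripper": 45},{"offset": [86,-92,0],"turn": [0,0,2],"gripper": 45},{"offset": [129,-138,0],"turn": [0,0,3],"gripper": 45},{"offset": [172,-184,0],"turn": [0,0,4],"gripper": 45},{"offset": [215,-230,0],"turn": [0,0,4.1],"gripper": 45},{"offset": [258,-276,0],"turn": [0,0,4.1],"gripper": 45},{"offset": [301,-322,0],"turn": [0,0,4.1],"gripper": 45},{"offset": [344,-367,0],"turn": [0,0,4.1],"gripper": 45},{"offset": [390,-412,30],"turn": [0,0,4.1],"gripper": 45},{"offset": [435,-459,72],"turn": [0,0,4.1],"gripper": 45}]'

```text
time_s: 1.35
eef_pos: [0.4648, -0.12, 0.1643]
orientation: [-3.129, -0.277, -0.004]
ft_force: [-1.5, -0.7, 1.3]
width: 0.516
```

```bash
python3 -c "
from h import *
go(-125,-3,45);go(-125,-3,21)"
```

```text
t 1.35 tcp jig mm [-137.6  -18.8  164.3] F jig [-1.6 -0.4  1.3] w 44.9
to (-125, -3, 45) offset [ 12.4 -15.7 119.3] turn [-0.03 -0.13  0.05]
t 1.35 tcp jig mm [-137.6  -18.8  164.3] F jig [-1.6 -0.4  1.3] w 44.9
to (-125, -3, 21) offset [ 12.3 -15.7 143.3] turn [-0.03 -0.13  0.05]
```

servo_tool --targets '[{"offset": [12,-16,30],"turn": [0,0,0],"gripper": 45},{"offset": [12,-16,70],"turn": [0,0,0],"gripper": 45},{"offset": [12,-16,105],"turn": [0,0,0],"gripper": 45},{"offset": [12,-16,115],"turn": [0,0,0],"gripper": 45},{"offset": [12,-16,115],"turn": [0,0,0],"gripper": 45}]'

```text
time_s: 1.98
eef_pos: [0.474, -0.102, 0.0493]
orientation: [-3.128, -0.277, -0.003]
ft_force: [0.0, 0.3, 0.6]
width: 0.52
```

Run:
```python
from h import *
import cv2
go(-125,-3,21)
a=env.grab_frame("top")[160:300,230:350,::-1]; b=env.grab_frame("side")[165:305,215:335,::-1]
g=np.hstack([cv2.resize(i,(400,467),interpolation=cv2.INTER_CUBIC) for i in(a,b)])
cv2.imwrite("pics/d.png",cv2.convertScaleAbs(g,alpha=1.5))
```

```text
t 1.98 tcp jig mm [-125.4   -2.7   49.3] F jig [0.1 0.3 0.6] w 45.2
to (-125, -3, 21) offset [ 0.4  0.3 28.3] turn [-0.04 -0.1   0.05]
```

View pics/d.png

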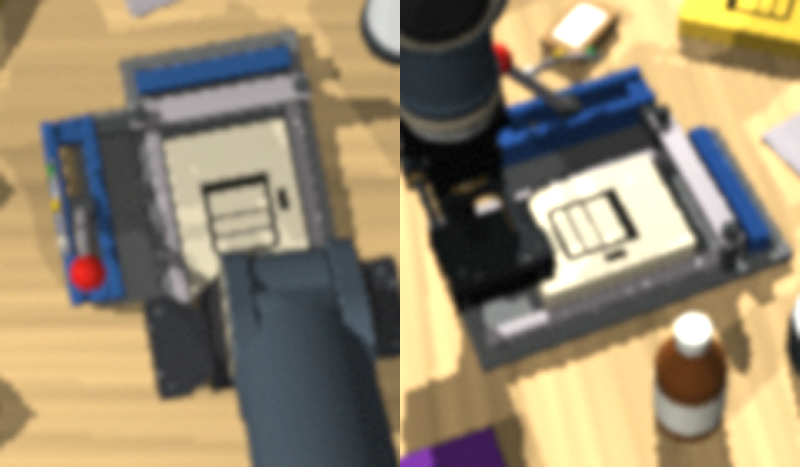

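The tool is behind the stone and square to it (top view: body edge at about px 150,300; knob at 87,272, clear to its left). I'll lower it and push.

servo_tool --targets '[{"offset": [0,5,15],"turn": [0,0,0],"gripper": 45},{"offset": [0,5,28],"turn": [0,0,0],"gripper": 45},{"offset": [0,5,28],"turn": [0,0,0],"gripper": 45},{"offset": [10,5,28],"turn": [0,0,0],"gripper": 45},{"offset": [20,5,28],"turn": [0,0,0],"gripper": 45},{"offset": [25,5,28],"turn": [0,0,0],"gripper": 45},{"offset": [30,5,28],"turn": [0,0,0],"gripper": 45},{"offset": [34,5,28],"turn": [0,0,0],"gripper": 45},{"offset": [38,5,28],"turn": [0,0,0],"gripper": 45}]'

```text
time_s: 3.2
eef_pos: [0.5087, -0.1012, 0.0219]
orientation: [3.129, 0.276, -0.009]
ft_force: [-8.3, -1.3, 6.0]
width: 0.52
```

```bash
python3 -c "
from h import *
go(-60,-8,21)"
```

```text
t 3.2 tcp jig mm [-91.1  -8.   21.9] F jig [-8.4  0.2  6. ] w 45.2
to (-60, -8, 21) offset [31.1  0.1  0.7] turn [-0.    0.34  0.02]
```

servo_tool --targets '[{"offset": [5,0,0],"turn": [0,0,0],"gripper": 45},{"offset": [10,0,0],"turn": [0,0,0],"gripper": 45},{"offset": [15,0,0],"turn": [0,0,0],"gripper": 45},{"offset": [20,0,0],"turn": [0,0,0],"gripper": 45},{"offset": [24,0,0],"turn": [0,0,0],"gripper": 45},{"offset": [28,0,0],"turn": [0,0,0],"gripper": 45},{"offset": [31,0,0],"turn": [0,0,0],"gripper": 45}]'

```text
time_s: 4.08
eef_pos: [0.5348, -0.0967, 0.0209]
orientation: [3.128, 0.275, -0.025]
ft_force: [-8.3, -0.9, 7.2]
width: 0.519
```

```bash
python3 -c "
from h import *
go(-54,-8,21)"
```

```text
t 4.08 tcp jig mm [-64.6  -8.1  20.9] F jig [-8.3  0.6  7.2] w 45.1
to (-54, -8, 21) offset [10.6 -0.1 -0.2] turn [-0.01  0.9  -0.02]
```

servo_tool --targets '[{"offset": [5,0,0],"turn": [0,0.5,0],"gripper": 45},{"offset": [8,0,0],"turn": [0,0.9,0],"gripper": 45},{"offset": [10,0,0],"turn": [0,0.9,0],"gripper": 45},{"offset": [12,0,0],"turn": [0,0.9,0],"gripper": 45},{"offset": [13,0,0],"turn": [0,0.9,0],"gripper": 45}]'

```text
time_s: 4.7
eef_pos: [0.5432, -0.0954, 0.02]
orientation: [3.129, 0.274, -0.015]
ft_force: [-8.9, -1.1, 6.6]
width: 0.52
```

```bash
python3 -c "
from h import *
go(-54,-8,21)"
```

```text
t 4.7 tcp jig mm [-56.1  -8.2  20. ] F jig [-9.   0.5  6.6] w 45.2
to (-54, -8, 21) offset [ 2.1 -0.2 -1. ] turn [-0.02  0.55 -0.05]
```

servo_tool --targets '[{"offset": [4,0,-1],"turn": [0,0.5,0],"gripper": 45},{"offset": [5,0,-1],"turn": [0,0.5,0],"gripper": 45},{"offset": [6,0,-1],"turn": [0,0.5,0],"gripper": 45}]'

```text
time_s: 5.08
eef_pos: [0.5446, -0.0951, 0.02]
orientation: [3.129, 0.273, -0.017]
ft_force: [-8.9, -0.8, 5.7]
width: 0.516
```

```bash
python3 -c "
from h import *
go(-54,-8,21)"
```

```text
t 5.08 tcp jig mm [-54.6  -8.2  20. ] F jig [-8.9  0.7  5.7] w 44.9
to (-54, -8, 21) offset [ 0.6 -0.2 -1. ] turn [-0.04  0.61 -0.08]
```

servo_tool --targets '[{"offset": [5,0,0],"turn": [0,0.5,0],"gripper": 45},{"offset": [7,0,0],"turn": [0,0.5,0],"gripper": 45},{"offset": [8,0,0],"turn": [0,0.5,0],"gripper": 45},{"offset": [8,0,0],"turn": [0,0.5,0],"gripper": 45}]'

```text
time_s: 5.58
eef_pos: [0.5446, -0.0952, 0.019]
orientation: [3.129, 0.272, -0.03]
ft_force: [-15.8, -1.6, 12.6]
width: 0.521
```

Run:
```python
from h import *
import cv2
go(-54,-8,21)
a=env.grab_frame("top")[160:280,230:350,::-1]; b=env.grab_frame("side")[165:285,235:355,::-1]
g=np.hstack([cv2.resize(i,(400,400),interpolation=cv2.INTER_CUBIC) for i in(a,b)])
cv2.imwrite("pics/e.png",cv2.convertScaleAbs(g,alpha=1.5))
```

```text
t 5.58 tcp jig mm [-54.7  -8.2  19. ] F jig [-15.8   1.2  12.6] w 45.3
to (-54, -8, 21) offset [ 0.6 -0.2 -2. ] turn [-0.06  1.09 -0.12]
```

View pics/e.png

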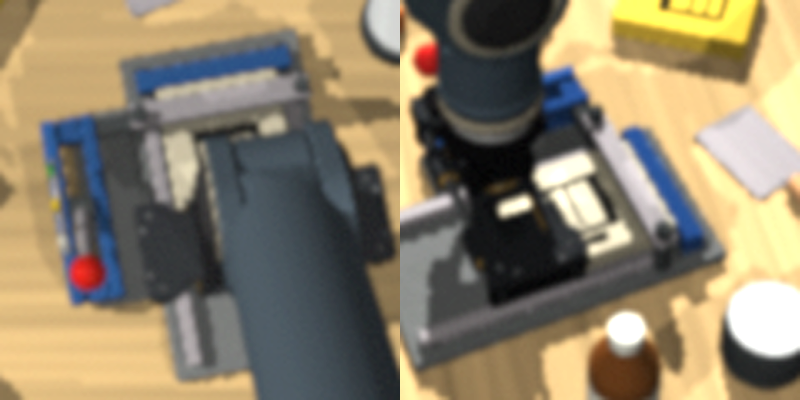

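Contact stalled at the predicted TCP x of -54.6, with force rising from 9 to 16 N. The picture shows the cream edge past the bar at the stop (top view about 215,90) and the knob still at rest (87,272). The stone is home, so I'll back off and lift.

servo_tool --targets '[{"offset": [-8,0,-1],"turn": [0,0.5,0],"gripper": 45},{"offset": [-25,0,-3],"turn": [0,1,0],"gripper": 45},{"offset": [-35,0,-30],"turn": [0,1,0],"gripper": 0},{"offset": [-40,0,-80],"turn": [0,1,0],"gripper": 0},{"offset": [-45,0,-130],"turn": [0,1,0],"gripper": 0},{"offset": [-50,0,-180],"turn": [0,1,0],"gripper": 0},{"offset": [-50,0,-180],"turn": [0,1,0],"gripper": 0}]'

```text
time_s: 6.55
eef_pos: [0.5016, -0.1037, 0.2042]
orientation: [3.128, 0.271, 0.013]
ft_force: [-0.3, 0.6, -0.1]
width: 0.051
```

```bash
python3 -c "
from h import *
go(-110,125,190);go(-110,125,118)"
```

```text
t 6.55 tcp jig mm [-98.5  -9.1 204.2] F jig [-0.2  0.6 -0.1] w 4.4
to (-110, 125, 190) offset [ -11.9 -134.1   13.7] turn [ 0.17 -0.44 -0.14]
t 6.55 tcp jig mm [-98.5  -9.1 204.2] F jig [-0.2  0.6 -0.1] w 4.4
to (-110, 125, 118) offset [ -12.5 -134.3   85.7] turn [ 0.17 -0.44 -0.14]
```

servo_tool --targets '[{"offset": [-12,-50,0],"turn": [0,0,0],"gripper": 0},{"offset": [-15,-100,0],"turn": [0,0,0],"gripper": 0},{"offset": [-15,-134,10],"turn": [0,-0.4,0],"gripper": 0},{"offset": [-15,-134,40],"turn": [0,-0.4,0],"gripper": 0},{"offset": [-14,-134,75],"turn": [0,-0.4,0],"gripper": 0},{"offset": [-13,-134,86],"turn": [0,-0.4,0],"gripper": 0},{"offset": [-13,-134,86],"turn": [0,-0.4,0],"gripper": 0}]'

```text
time_s: 7.42
eef_pos: [0.466, 0.026, 0.117]
orientation: [3.127, 0.271, -0.001]
ft_force: [-0.6, 0.9, 0.4]
width: 0.006
```

Run:
```python
from h import *
import cv2
go(-80,125,118); go(32,125,122)
a=env.grab_frame("top")[160:280,230:350,::-1]; b=env.grab_frame("side")[145:265,215:335,::-1]
g=np.hstack([cv2.resize(i,(400,400),interpolation=cv2.INTER_CUBIC) for i in(a,b)])
cv2.imwrite("pics/f.png",cv2.convertScaleAbs(g,alpha=1.5))
```

```text
t 7.42 tcp jig mm [-110.9  124.8  117. ] F jig [-0.4  1.   0.4] w 0.5
to (-80, 125, 118) offset [30.9 -0.3 -1. ] turn [ 0.13  0.05 -0.14]
t 7.42 tcp jig mm [-110.9  124.8  117. ] F jig [-0.4  1.   0.4] w 0.5
to (32, 125, 122) offset [142.9  -0.6  -5.1] turn [ 0.13  0.05 -0.14]
```

View pics/f.png

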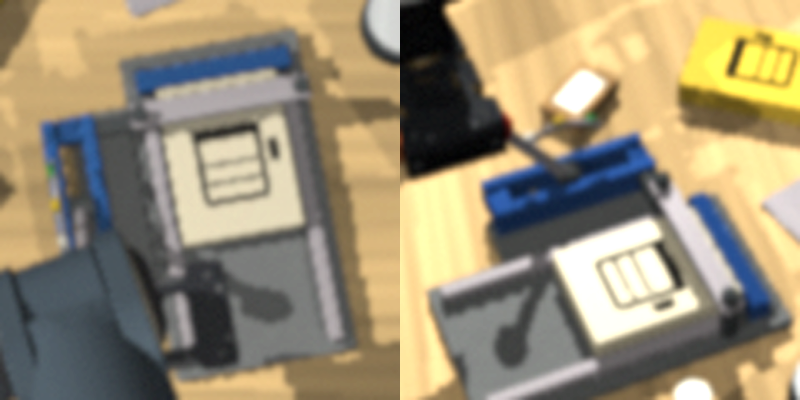

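Run:
```python
from h import *
k=400/120
T=lambda u,v:(230+u/k,160+v/k)
S=lambda u,v:(215+(u-400)/k,145+v/k)
K={'top':[((-65,50,37),T(187,249)),((-65,-50,37),T(305,223))],'side':[((-65,-50,37),S(596,340)),((-65,50,37),S(553,250))]}
q,r=fit(K,Q);print(q,r.round(1).tolist())
d=q-Q;c,s=np.cos(Q[2]),np.sin(Q[2]);print(1000*np.array([c*d[0]+s*d[1],-s*d[0]+c*d[1]]),d[2])
```

```text
[ 0.61751052 -0.07114588  0.18788035] [[-1.5, -1.3], [-0.2, -0.7], [-0.3, 1.7], [-1.3, 1.1]]
[21.30489502  2.67537274] 0.012380346384865876
```

servo_tool --targets '[{"offset": [15,0,-1],"turn": [0,0,0],"gripper": 0},{"offset": [25,0,-1],"turn": [0,0,0],"gripper": 0},{"offset": [25,0,-1],"turn": [0,0,0],"gripper": 0}]'

```text
time_s: 7.9
eef_pos: [0.4929, 0.0307, 0.1198]
orientation: [3.127, 0.271, 0.006]
ft_force: [-0.4, -0.2, 1.0]
width: 0.006
```

The stone fit gives x of about 21 mm, so it's home. Now I'll push the lever.

servo_tool --targets '[{"offset": [8,0,0],"turn": [0,0,0],"gripper": 0},{"offset": [16,0,0],"turn": [0,0,0],"gripper": 0},{"offset": [24,0,0],"turn": [0,0,0],"gripper": 0},{"offset": [32,0,0],"turn": [0,0,0],"gripper": 0},{"offset": [40,0,0],"turn": [0,0,0],"gripper": 0},{"offset": [48,0,0],"turn": [0,0,0],"gripper": 0}]'

```text
time_s: 8.65
eef_pos: [0.5412, 0.0389, 0.12]
orientation: [3.128, 0.27, 0.007]
ft_force: [0.6, 0.1, 0.3]
width: 0.005
```

```bash
python3 -c "
from h import *
go(25,125,122)"
```

```text
t 8.65 tcp jig mm [-34.6 124.4 120. ] F jig [0.6 0.  0.3] w 0.4
to (25, 125, 122) offset [59.6 -0.8 -1.7] turn [ 0.16 -0.24 -0.17]
```

servo_tool --targets '[{"offset": [8,-1,0],"turn": [0,0,0],"gripper": 0},{"offset": [16,-1,0],"turn": [0,0,0],"gripper": 0},{"offset": [24,-1,0],"turn": [0,0,0],"gripper": 0},{"offset": [32,-1,0],"turn": [0,0,0],"gripper": 0},{"offset": [40,-1,0],"turn": [0,0,0],"gripper": 0},{"offset": [48,-1,-1],"turn": [0,0,0],"gripper": 0},{"offset": [55,-1,-1],"turn": [0,0,0],"gripper": 0},{"offset": [60,-1,-1],"turn": [0,0,0],"gripper": 0},{"offset": [62,-1,-1],"turn": [0,0,0],"gripper": 0}]'

```text
time_s: 9.78
eef_pos: [0.6027, 0.0506, 0.1214]
orientation: [3.128, 0.27, 0.008]
ft_force: [0.7, -0.1, 0.2]
width: 0.003
```

Run:
```python
from h import *
import cv2
go(-40,125,180)
a=env.grab_frame("top")[160:280,230:350,::-1]; b=env.grab_frame("side")[145:265,215:335,::-1]
g=np.hstack([cv2.resize(i,(400,400),interpolation=cv2.INTER_CUBIC) for i in(a,b)])
cv2.imwrite("pics/g.png",cv2.convertScaleAbs(g,alpha=1.5))
```

```text
t 9.78 tcp jig mm [ 28.  125.2 121.4] F jig [ 0.6 -0.2  0.2] w 0.3
to (-40, 125, 180) offset [-67.7   0.5 -58.9] turn [ 0.15 -0.28 -0.18]
```

View pics/g.png

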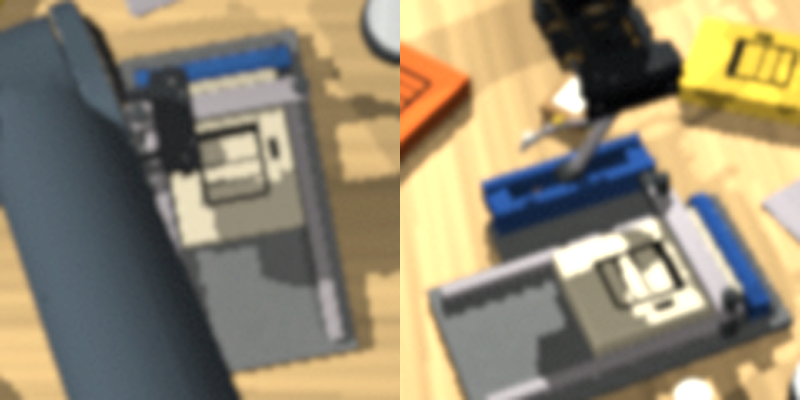

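The rod in the side view (from about 570,175 to 605,120) now leans away, and there is no contact force, so it seems to have snapped over. I'll retreat back and up to look.

servo_tool --targets '[{"offset": [-15,0,0],"turn": [0,0,0],"gripper": 0},{"offset": [-40,0,-15],"turn": [0,0,0],"gripper": 0},{"offset": [-80,0,-50],"turn": [0,0,0],"gripper": 0},{"offset": [-120,0,-90],"turn": [0,0,0],"gripper": 0},{"offset": [-135,-40,-110],"turn": [0,0,0],"gripper": 0},{"offset": [-135,-100,-110],"turn": [0,0,0],"gripper": 0},{"offset": [-135,-150,-110],"turn": [0,0,0],"gripper": 0},{"offset": [-135,-150,-110],"turn": [0,0,0],"gripper": 0},{"offset": [-135,-150,-110],"turn": [0,0,0],"gripper": 0}]'

```text
time_s: 11.0
eef_pos: [0.4423, 0.1743, 0.23]
orientation: [3.126, 0.27, 0.006]
ft_force: [-0.1, 0.3, -0.5]
width: 0.006
```

Run:
```python
from h import *
import cv2
where()
A=env.grab_frame("top")[:,:,::-1];B=env.grab_frame("side")[:,:,::-1]
def red(n,i):
    i=i.astype(int); m=((i[:,:,2]>110)&(i[:,:,1]<50)&(i[:,:,0]<50)); y,x=np.nonzero(m); print(n,len(x),x.mean() if len(x) else 0,y.mean() if len(x) else 0)
red('top',A);red('side',B)
for a in(0,.6,.9,1.2):
    P=pose(Q,[[105*np.sin(a-.6),125,35+105*np.cos(a-.6)]]); print(a,proj('top',P),proj('side',P))
a=A[130:280,210:360];b=B[145:265,215:335]
g=np.hstack([cv2.resize(i,(400,400),interpolation=cv2.INTER_CUBIC) for i in(a,b)])
cv2.imwrite("pics/k.png",cv2.convertScaleAbs(g,alpha=1.5))
```

```text
t 11.0 tcp jig mm [-108.3  275.   230. ] F jig [-0.1  0.3 -0.5] w 0.5
top 43 246.67441860465115 195.65116279069767
side 20 278.3 169.55
0 [[256.74572301 241.38608001]] [[243.17180174 183.95727335]]
0.6 [[252.22822638 217.39987628]] [[263.3390761  172.99604402]]
0.9 [[250.23326157 205.52341562]] [[274.02680306 171.02833549]]
1.2 [[248.70590235 195.44365186]] [[283.59174212 171.68907151]]
```

View pics/k.png

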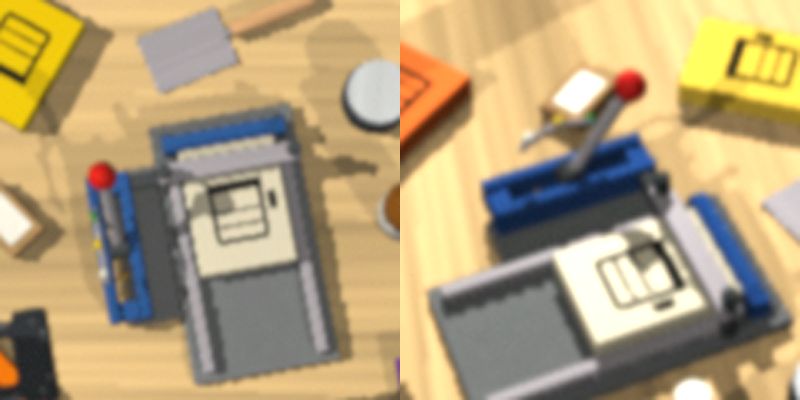

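The knob is at top px (248,196) and side px (284,170.5), which matches the second stop (1.2 rad predicts 248.7,195.4 and 283.6,171.7). The stone is home and the arm is clear.

```bash
python3 -c "
from bench import env
print(env.finish_job())"
```

```text
the job is handed in; nothing more can be done
None
```

I pushed the stone home against the blue back stop, then pushed the lever past its first detent to the second stop. I handed the job in at about 11 s on the robot's clock; it reports no verdict.

- **Stone:** the push stalled at the predicted point, with the force rising from 9 N to 16 N. A later camera fit put the stone's centre at jig x ≈ 21 mm (home is 20), with the knob still at rest. That fit also gave y ≈ 2.7 mm and 0.7° of yaw. The y value is slightly more than the 2 mm of play allows, which I put down to pixel error. I did not measure the stone again after moving the lever, but in the last picture it still lies flat between the rails, against the stop.
- **Lever:** after I withdrew, the knob's position in both cameras matched 1.2 rad within about 1.5 px. A rough count of red pixels in the side view was about 5 px off, because it picks up only the lit part of the knob.
- **Surroundings:** the arm finished clear, with the tool 230 mm up and the force reading near zero. The tin, knife and crayon box look unmoved in the pictures. The bottle is only partly in the last crops. I did not measure any of the four.

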